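# Move the sellers' sample empties to the checking rack in the same order

### The arm

A 6-joint arm with a two-finger parallel gripper is mounted at the origin on the work surface. World frame = base frame: x ahead of the robot, y to its left, z up, the work surface at z = 0. Lengths are in m, angles in rad, forces in N, time in s.
With the tool pointing down it reaches from about 0.4 to 0.925 m from the base axis. Payload 12.5 kg.
Tool frame: the origin (TCP) lies at the very end of the fingers, on their centre line; the grasp point (between the pads) lies 19 mm behind it (manip.grip_point_offset is the distance from the TCP to the grasp point, in m); z points along the fingers, x is the direction in which the jaws open and shut, and the axes are right-handed (so a half turn about z gives the same grasp; the last joint's range is limited). The gripper opens to 95 mm and grips with 3 to 60 N. Pads are 20 mm wide; open, the fingers measure 119 mm over their backs; the gripper's body (75 mm by 180 mm) begins 59 mm behind the grasp point.
Start: joints at [-1.254, 0.491, 1.559, -0, 1.092, -0.106], TCP at [0.256, -0.57, 0.215] pointing down, gripper open.
Joint ranges: [-3.1, 3.1], [-0.84, 2.19], [0.05, 2.79], [-1.13, 4.28], [0.06, 2.93], [-2.69, 2.69]. Speed limits (rad/s): [2.22, 2.22, 2.79, 3.14, 3.14, 3.14].

### API

Orientations are given as a unit quaternion [w, x, y, z].
In Python, from bench import manip, viewer, workorder gives the robot as it stands.
- The arm moves only by the shell command python3 -m pendant 'ROWS'. ROWS is JSON, one flat list of numbers, 7 for each row, row after row: the turn, a rotation vector about the tool's x, y, z in units of 8 degrees (1.0 is 8 degrees), then the shift along the tool's x, y, z in units of 30 mm (1.0 is 30 mm), then the finger opening in mm, from 0 to 95.1. A call has 1 to 5 rows; each row shifts and turns the commanded pose from where the row before left it, along the tool's axes as they then stand; what a row does not reach is not made up. A row lasts 1/8 s, in which the tool goes at most 62.5 mm and 10.7 degrees, less where a joint would pass 70% of its speed; a pose out of reach is approached as far as the arm can. A call is refused whole if a number of a shift passes 1 or a number of a turn 1, either way. A call with a gripper value outside its range is refused whole. The fingers move at their own pace and stop on an object; the grip force is fixed at half the most. Time passes only in rows, so rows that do not move let the fingers close. It gives the time, the measured TCP pose, the force and the opening at its end, in the units of the state.
- manip.state(): the state, without advancing time (a new reading comes with each control period).
- viewer.camera(name): name is "side" or "top" or "wrist"; returns the picture (400x640x3 uint8, blue, green, red); there is no depth.
- viewer.get_calibration(name): a dict with "fx", "fy", "cx", "cy" (pixels), "dist_coeffs" ([k1, k2, p1, p2, k3] as OpenCV has them; the pictures are not rectified), "pose" (4x4, takes a point from camera to world coordinates); the wrist camera has in their place "hand_eye" (4x4, takes a point from camera to tool coordinates, whose origin is the TCP and whose axes are the tool frame's). Camera axes: x right, y up, looking along -z (the intrinsics and any distortion apply to the point x, -y, -z); pixel columns grow to the right and rows downward; lengths in m; the calibration is good to about 2 mm. A picture is of the moment at which its call begins: read the wrist's pose just before it. get_calibration takes no time and is no camera call.
- workorder.finish_job(): hands the job in, once; it reports no verdict.
The state is a dict: "clock": time; "joint_pos": joint angles; "joint_velocities": joint speeds; "tau": joint torques, N m; "position": TCP position; "ee_rot": TCP orientation; "force": force on the tool from outside, world axes, zero at the start; "torque": the same for the moment, N m; "grip_width": opening from 0.0 (shut) to 1.0 (fully open).
Only numpy, scipy, OpenCV 4.12 (cv2) and the standard library are available. Lean on these libraries where they do the work, as an engineer would, in place of code of your own. Each camera call takes 0.05 s, during which the arm holds its last target. There are 200 camera calls.

### The job

The four sample empties stand in the receiving rack in the order their sellers came, counted from the end with the tall head board (the one with the hand hole), and only the order tells whose is whose. Move them all to the empty checking rack in the same order counted from its own head board: the one next to the head board goes into the bay next to the head board there, and so on down the row. Stand each one upright and flat in its own bay, let go, and never knock one over on the way.

Things in the scene. Friction and masses are not known exactly. Their poses are not given: they have to be found in the camera images.
- can_tall: Tall empty drinks can with a pull-tab lid, red and silver: 58 mm across, 145 mm high, lid end 50 mm across over the top 12 mm, 13 to 21 g. Origin in the middle of its underside, z up through the lid. Any turn about z.
- can_mini: Small empty drinks can with a pull-tab lid: 53 mm across, 90 mm high, lid end 45 mm across over the top 12 mm, 11 to 18 g. Origin in the middle of its underside, z up through the lid. Any turn about z.
- tin_milk: Squat ribbed steel milk tin, two small holes punched in its lid: 60 mm across, 64 mm high, straight sides, 26 to 42 g. Origin in the middle of its underside, z up through the lid. Any turn about z.
- bottle_alu: Empty aluminium bottle with a screw cap: body 52 mm across up to 88 mm, a shoulder, a neck 36 mm across from 100 to 118 mm, then the cap, 38 mm across, from 118 to 138 mm (its top); 21 to 34 g. Easiest held by cap and neck. Origin in the middle of its underside, z up through the lid. Any turn about z.
- tray_tall: One of the four grey trays of the receiving rack: the one in which the tall can stands at the start, so it marks that one's place in the row. 80 x 80 x 20 mm outside, 2 mm walls, floor 4 mm thick; origin under its middle, 6 mm above the bench; x as the rack's. Fixed.
- tray_mini: One of the four grey trays of the receiving rack: the one in which the small can stands at the start, so it marks that one's place in the row. 80 x 80 x 20 mm outside, 2 mm walls, floor 4 mm thick; origin under its middle, 6 mm above the bench; x as the rack's. Fixed.
- tray_milk: One of the four grey trays of the receiving rack: the one in which the milk tin stands at the start, so it marks that one's place in the row. 80 x 80 x 20 mm outside, 2 mm walls, floor 4 mm thick; origin under its middle, 6 mm above the bench; x as the rack's. Fixed.
- tray_alu: One of the four grey trays of the receiving rack: the one in which the aluminium bottle stands at the start, so it marks that one's place in the row. 80 x 80 x 20 mm outside, 2 mm walls, floor 4 mm thick; origin under its middle, 6 mm above the bench; x as the rack's. Fixed.
- rack_in: Receiving rack: wood, 340 x 96 mm, row of four grey trays, full at the start. Origin under its middle, on the bench; own x runs along the row, head to tail. Bay centres at own x = -120 (at the head), -40, 40, 120 mm, y = 0. Bays 76 mm square inside, floor 10 mm and wall tops 26 mm above the bench. Head board with hand hole at x = -167 mm, 78 mm high; tail low. Fixed.
- rack_check: Checking rack: same make, its bays empty at the start; its head may point another way. Origin under its middle, on the bench; own x runs along the row, head to tail. Bay centres at own x = -120 (at the head), -40, 40, 120 mm, y = 0. Bays 76 mm square inside, floor 10 mm and wall tops 26 mm above the bench. Head board with hand hole at x = -167 mm, 78 mm high; tail low. Fixed.
Not all that is in view belongs to the job. Leave any brown or turquoise look-alike of the can_tall alone.

How it is judged:
At the end, for the whole second after the job is handed in: Each empty stands in the checking-rack bay with the same number from the head board as the receiving bay it began in: within 15 mm of the bay centre along and across the row, underside within 4 mm of the bay floor, upright to 0.08 rad, at rest (under 0.02 m/s), released (((x of tray_tall in the frame of rack_in between -0.14 and -0.1 m and x of can_tall in the frame of rack_check between -0.135 and -0.105 m) or (x of tray_tall in the frame of rack_in between -0.06 and -0.02 m and x of can_tall in the frame of rack_check between -0.055 and -0.025 m) or (x of tray_tall in the frame of rack_in between 0.02 and 0.06 m and x of can_tall in the frame of rack_check between 0.025 and 0.055 m) or (x of tray_tall in the frame of rack_in between 0.1 and 0.14 m and x of can_tall in the frame of rack_check between 0.105 and 0.135 m)) and y of can_tall in the frame of rack_check between -0.015 and 0.015 m and z of can_tall in the frame of rack_check between 0.006 and 0.014 m and angle between each of can_tall, can_mini, tin_milk, bottle_alu's own z axis and vertical below 0.08 rad and linear speed of each of can_tall, can_mini, tin_milk, bottle_alu below 0.02 m/s and contact force between each of can_tall, can_mini, tin_milk, bottle_alu and the fingers below 0.05 N and ((x of tray_mini in the frame of rack_in between -0.14 and -0.1 m and x of can_mini in the frame of rack_check between -0.135 and -0.105 m) or (x of tray_mini in the frame of rack_in between -0.06 and -0.02 m and x of can_mini in the frame of rack_check between -0.055 and -0.025 m) or (x of tray_mini in the frame of rack_in between 0.02 and 0.06 m and x of can_mini in the frame of rack_check between 0.025 and 0.055 m) or (x of tray_mini in the frame of rack_in between 0.1 and 0.14 m and x of can_mini in the frame of rack_check between 0.105 and 0.135 m)) and y of can_mini in the frame of rack_check between -0.015 and 0.015 m and z of can_mini in the frame of rack_check between 0.006 and 0.014 m and ((x of tray_milk in the frame of rack_in between -0.14 and -0.1 m and x of tin_milk in the frame of rack_check between -0.135 and -0.105 m) or (x of tray_milk in the frame of rack_in between -0.06 and -0.02 m and x of tin_milk in the frame of rack_check between -0.055 and -0.025 m) or (x of tray_milk in the frame of rack_in between 0.02 and 0.06 m and x of tin_milk in the frame of rack_check between 0.025 and 0.055 m) or (x of tray_milk in the frame of rack_in between 0.1 and 0.14 m and x of tin_milk in the frame of rack_check between 0.105 and 0.135 m)) and y of tin_milk in the frame of rack_check between -0.015 and 0.015 m and z of tin_milk in the frame of rack_check between 0.006 and 0.014 m and ((x of tray_alu in the frame of rack_in between -0.14 and -0.1 m and x of bottle_alu in the frame of rack_check between -0.135 and -0.105 m) or (x of tray_alu in the frame of rack_in between -0.06 and -0.02 m and x of bottle_alu in the frame of rack_check between -0.055 and -0.025 m) or (x of tray_alu in the frame of rack_in between 0.02 and 0.06 m and x of bottle_alu in the frame of rack_check between 0.025 and 0.055 m) or (x of tray_alu in the frame of rack_in between 0.1 and 0.14 m and x of bottle_alu in the frame of rack_check between 0.105 and 0.135 m)) and y of bottle_alu in the frame of rack_check between -0.015 and 0.015 m and z of bottle_alu in the frame of rack_check between 0.006 and 0.014 m); the robot touches nothing.
It fails at once if an empty is knocked over (leans more than 0.7 rad) (angle between any of can_tall, can_mini, tin_milk, bottle_alu's own z axis and vertical above 0.7 rad).
It also fails if it takes over 125 s, if anything falls off the work surface, if the arm or the gripper's body presses on something with over 40 N, if the wrist force passes 120 N, or if a joint passes its speed limit or range.

## Working session

There is one attempt and no reset: what is moved stays moved. The work goes in short steps, Python scripts to look and compute and a shell command to move; the robot and the scene stay as the last step left them, time stands still between calls to the robot, and variables do not carry over. Pictures are saved under pics/ and viewed, about 12 in all and at most 16, crops included, and the job is handed in when it is done.

```bash
mkdir -p pics; ls; python3 - <<'E'
from bench import manip, viewer, workorder
import cv2,numpy as np
s=manip.state();print(s['clock'],s['position'],s['ee_rot'],s['grip_width'],manip.grip_point_offset)
for n in ('top','side','wrist'):
    cv2.imwrite(f'pics/{n}0.png',viewer.camera(n)); c=viewer.get_calibration(n)
    print(n,{k:(np.round(v,4).tolist()) for k,v in c.items()})
E
```

```text
pics
0.0 [ 0.2563993  -0.56971479  0.21405335] [-3.56957039e-04  8.39743333e-01 -5.42983255e-01 -4.37937839e-04] 1.0046073369315351 0.0188
top {'fx': 472.0008, 'fy': 472.0008, 'cx': 327.3145, 'cy': 204.6214, 'dist_coeffs': [-0.1404, 0.0, 0.0, 0.0, 0.0], 'pose': [[-0.0266, 0.9985, -0.0476, 0.4506], [-0.9995, -0.0259, 0.0153, -0.0205], [0.0141, 0.048, 0.9988, 0.9989], [0.0, 0.0, 0.0, 1.0]]}
side {'fx': 388.3446, 'fy': 388.3446, 'cx': 313.1735, 'cy': 212.0073, 'dist_coeffs': [-0.0884, 0.0, 0.0, 0.0, 0.0], 'pose': [[0.9992, 0.0189, -0.0348, 0.4755], [-0.0386, 0.6546, -0.755, -0.6911], [0.0085, 0.7558, 0.6548, 0.6265], [0.0, 0.0, 0.0, 1.0]]}
wrist {'fx': 326.9293, 'fy': 326.9293, 'cx': 319.6381, 'cy': 197.6765, 'dist_coeffs': [-0.0293, 0.0, 0.0, 0.0, 0.0], 'hand_eye': [[1.0, 0.0004, 0.0002, 0.0007], [0.0005, -0.9724, -0.2331, -0.0647], [0.0001, 0.2331, -0.9724, -0.1694], [0.0, 0.0, 0.0, 1.0]]}
```

View pics/top0.png

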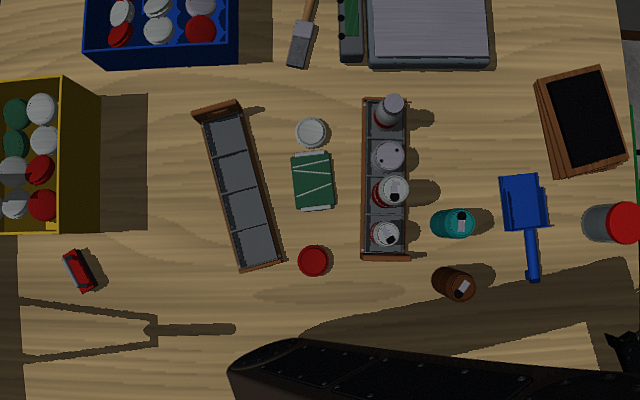

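View pics/side0.png

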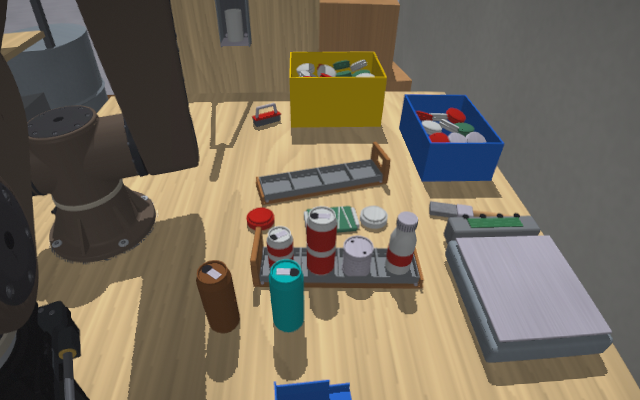

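The top view shows the full receiving rack at about (385,178) and the empty checking rack at about (240,188), whose head is the far end near (218,108). In the side view the receiving rack's tall board seems to be at its near end, around (257,250). I'll zoom in to confirm that.

```bash
python3 - <<'E'
import cv2,numpy as np
s=cv2.imread('pics/side0.png');t=cv2.imread('pics/top0.png')
a=cv2.resize(s[130:300,235:435],None,fx=4,fy=4,interpolation=cv2.INTER_CUBIC)[:590]
a=cv2.resize(s[140:290,240:440],(800,600),interpolation=cv2.INTER_CUBIC)
b=cv2.resize(t[85:285,185:445],(780,600),interpolation=cv2.INTER_CUBIC)
cv2.imwrite('pics/c1.png',a);cv2.imwrite('pics/c2.png',b)
E
```

```text
(no output)
```

View pics/c1.png

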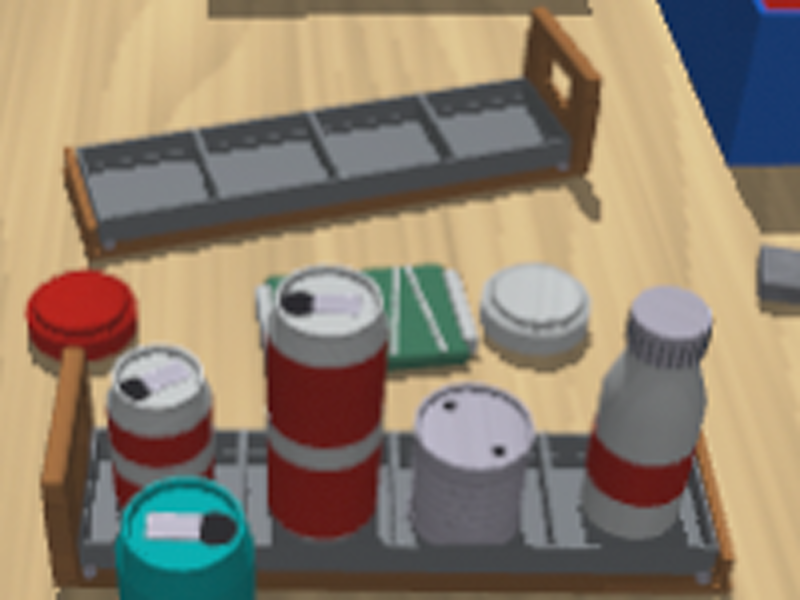

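View pics/c2.png

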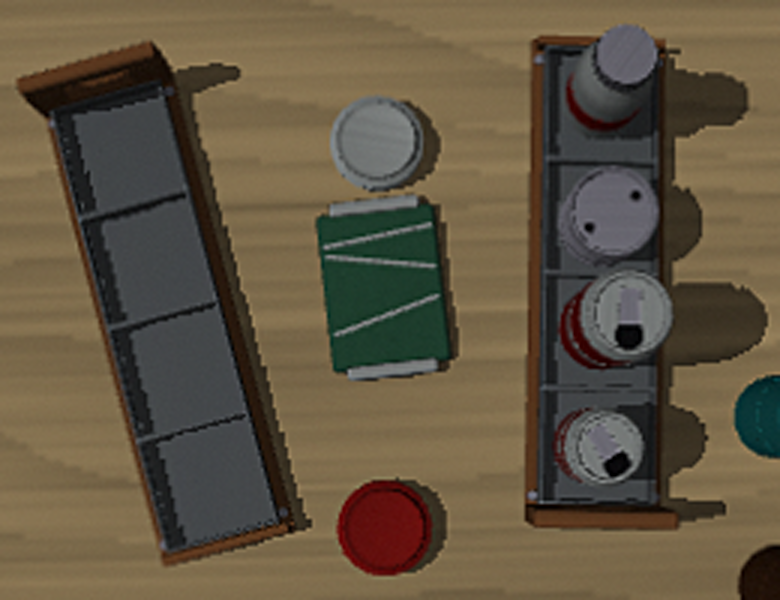

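The head of the receiving rack is its near end: the tall board is at side crop (68,465), and the far end is low. The order from the head is mini, tall, milk, alu. The checking rack's head, with the hole, is its far end. Next I measure positions.

```bash
cat > h.py <<'E'
from bench import manip, viewer, workorder
import cv2,numpy as np
from scipy.spatial.transform import Rotation as R
def rays(n,px,T=None):
    c=viewer.get_calibration(n); K=np.array([[c['fx'],0,c['cx']],[0,c['fy'],c['cy']],[0,0,1]])
    u=cv2.undistortPoints(np.float64(px).reshape(-1,1,2),K,np.array(c['dist_coeffs']))[:,0]
    P=np.array(c['pose']) if T is None else T@np.array(c['hand_eye'])
    d=np.c_[u[:,0],-u[:,1],-np.ones(len(u))]@P[:3,:3].T
    return P[:3,3],d
def onz(n,px,z,T=None):
    o,d=rays(n,px,T); z=np.broadcast_to(z,len(d)); return o+d*((z-o[2])/d[:,2])[:,None]
def tool():
    s=manip.state(); T=np.eye(4); q=s['ee_rot']; T[:3,:3]=R.from_quat([q[1],q[2],q[3],q[0]]).as_matrix(); T[:3,3]=s['position']; return T
E
python3 - <<'E'
from h import *
np.set_printoptions(precision=4,suppress=True)
t=lambda p:np.array(p)/3+[185,85]
s=lambda p:np.array(p)/4+[240,140]
ck=onz('top',t([(52,122),(165,88),(285,517),(162,550)]),.026)
print('check',ck[:,:2],ck.mean(0),[np.linalg.norm(ck[i]-ck[i-1]) for i in range(4)])
ci=onz('top',t([(541,48),(660,48),(660,505),(538,505)]),.026)
print('in',ci[:,:2],ci.mean(0),[np.linalg.norm(ci[i]-ci[i-1]) for i in range(4)])
z=[.1,.155,.074,.148]
print('lids top',onz('top',t([(605,448),(628,312),(614,202),(628,55)]),z)[:,:2])
print('lids side',onz('side',s([(158,378),(330,302),(474,426),(669,320)]),z)[:,:2])
sk=onz('side',s([(75,152),(525,82),(568,138),(98,238)]),[.026]*4); print('check side',sk[:,:2],sk.mean(0))
si=onz('side',s([(95,430),(695,435),(715,548),(80,545)]),[.026]*4); print('in side',si[:,:2],si.mean(0))
E
```

```text
check [[0.6699 0.2229]
 [0.6914 0.1427]
 [0.391  0.0647]
 [0.3703 0.15  ]] [0.5307 0.1451 0.026 ] [np.float64(0.30837325654651654), np.float64(0.08295505485707638), np.float64(0.3103425412765714), np.float64(0.08775780634520024)]
in [[ 0.7132 -0.1213]
 [ 0.7119 -0.2055]
 [ 0.3919 -0.1935]
 [ 0.3945 -0.1091]] [ 0.5529 -0.1573  0.026 ] [np.float64(0.3188845359470906), np.float64(0.0842080491190412), np.float64(0.32024120487270286), np.float64(0.08448976957384807)]
lids top [[ 0.4337 -0.1461]
 [ 0.5159 -0.155 ]
 [ 0.5953 -0.1612]
 [ 0.675  -0.1622]]
lids side [[ 0.4356 -0.1488]
 [ 0.5173 -0.1577]
 [ 0.5904 -0.1607]
 [ 0.6743 -0.167 ]]
check side [[0.3696 0.1418]
 [0.6788 0.2172]
 [0.6974 0.1491]
 [0.3899 0.0515]] [0.5339 0.1399 0.026 ]
in side [[ 0.3973 -0.1114]
 [ 0.7187 -0.1254]
 [ 0.7108 -0.2032]
 [ 0.3942 -0.1904]] [ 0.5553 -0.1576  0.026 ]
```

```bash
python3 -m pendant '[0,0,1,0,0,-1,95, 0,0,1,0,0,-1,95, 0,0,1,0,0,-1,95, 0,0,0,-1,-0.55,0,95, 0,0,0,-1,-0.55,0,95]'
python3 -m pendant '[0,0,0,-1,-0.55,0,95,0,0,0,-1,-0.55,0,95,0,0,0,-1,-0.55,0,95,0,0,0,-1,-0.55,0,95,0,0,0,-1,-0.55,0,95]'
python3 -m pendant '[0,0,0,-1,-0.55,0,95,0,0,0,-1,-0.55,0,95,0,0,0,-1,-0.55,0,95,0,0,0,-1,-0.55,0,95,0,0,0,-1,-0.55,0,95]'
python3 -m pendant '[0,0,0,-1,-0.55,0,95,0,0,0,-1,-0.55,0,95,0,0,0,-1,-0.55,0,95,0,0,0,-1,-0.55,0,95,0,0,0,-1,-0.55,0,95]'
python3 -m pendant '[0,0,0,-1,-0.55,0,95,0,0,0,-1,-0.55,0,95,0,0,0,0,0,0,95]'
python3 - <<'E'
from h import *
viewer.camera('wrist')
T=tool(); np.save('T1.npy',T); im=viewer.camera('wrist'); cv2.imwrite('pics/w1.png',im); print(T)
E
```

```text
clock: 0.78
position: [0.2894, -0.5091, 0.3046]
ee_rot: [-0.0, 0.708, -0.706, 0.0]
force: [0.1, -0.2, 0.6]
grip_width: 0.999
clock: 1.4
position: [0.3715, -0.3584, 0.3045]
ee_rot: [-0.0, 0.708, -0.706, -0.0]
force: [0.8, -0.8, 0.2]
grip_width: 0.998
clock: 2.02
position: [0.4534, -0.2081, 0.3046]
ee_rot: [0.0, 0.708, -0.706, -0.0]
force: [0.8, -0.2, -0.0]
grip_width: 1.0
clock: 2.65
position: [0.5353, -0.0578, 0.3045]
ee_rot: [0.0, 0.708, -0.706, -0.0]
force: [-0.3, 0.0, 0.8]
grip_width: 0.998
clock: 3.02
position: [0.5681, 0.0028, 0.3041]
ee_rot: [0.0, 0.709, -0.705, -0.0]
force: [0.7, -0.6, 0.3]
grip_width: 0.995
[[ 5.59630246e-03 -9.99983997e-01 -8.29050947e-04  5.67661384e-01]
 [-9.99984332e-01 -5.59619460e-03 -1.32370095e-04  1.78773861e-03]
 [ 1.27728446e-04  8.29778741e-04 -9.99999648e-01  3.04173205e-01]
 [ 0.00000000e+00  0.00000000e+00  0.00000000e+00  1.00000000e+00]]
```

View pics/w1.png

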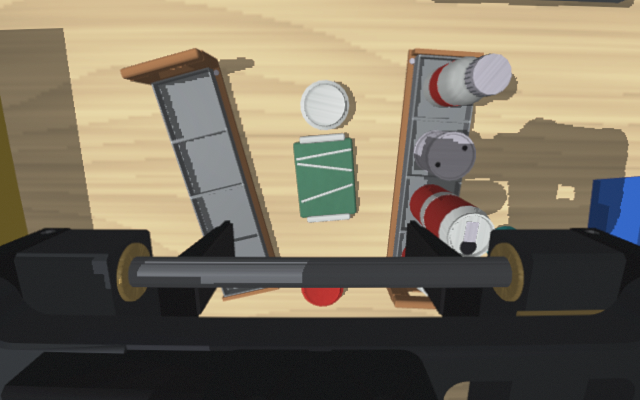

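The wrist view shows the checking rack at left (trays from about (155,80) to (270,260)) and the loaded rack at right. I'll zoom on the checking rack for precise divider points.

```bash
python3 - <<'E'
import cv2
a=cv2.imread('pics/w1.png')[40:240,110:290]
cv2.imwrite('pics/c3.png',cv2.resize(a,(540,600),interpolation=cv2.INTER_CUBIC))
E
```

```text
(no output)
```

View pics/c3.png

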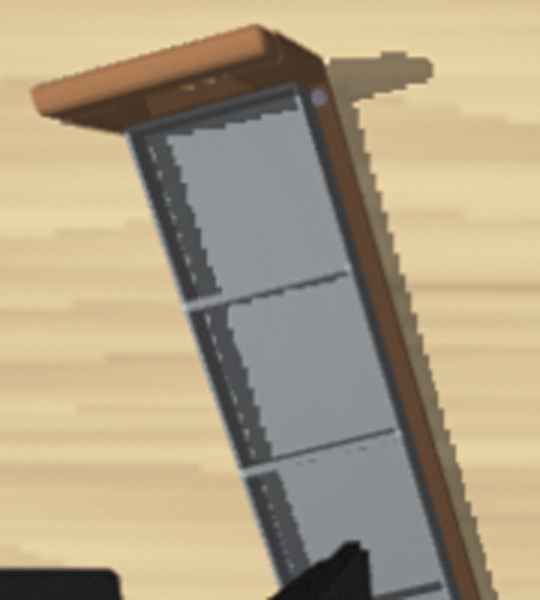

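```bash
python3 - <<'E'
from h import *
np.set_printoptions(precision=4,suppress=True)
T=np.load('T1.npy')
w=lambda p:np.array(p)/3+[110,40]
p=onz('wrist',w([(127,132),(298,86),(187,305),(350,269),(242,472),(398,431)]),.026,T)[:,:2]
print(p); m=p.reshape(3,2,2).mean(1); print('mids',m,np.diff(m,axis=0),np.linalg.norm(p[::2]-p[1::2],axis=1))
t=lambda p:np.array(p)/3+[185,85]
q=onz('top',t([(82,217),(187,195),(110,327),(217,303),(138,440),(245,415)]),.026)[:,:2]
m2=q.reshape(3,2,2).mean(1);print('top mids',m2,np.diff(m2,axis=0),np.linalg.norm(q[::2]-q[1::2],axis=1))
z=[.155,.074,.148]
print('lids wrist',onz('wrist',[(469,232),(451,156),(491,75)],z,T)[:,:2])
E
```

```text
[[0.6775 0.2213]
 [0.6963 0.1445]
 [0.6025 0.2017]
 [0.6186 0.1264]
 [0.5247 0.1832]
 [0.5447 0.1083]]
mids [[0.6869 0.1829]
 [0.6106 0.164 ]
 [0.5347 0.1458]] [[-0.0763 -0.0189]
 [-0.0759 -0.0183]] [0.079  0.077  0.0774]
top mids [[0.6086 0.165 ]
 [0.532  0.1457]
 [0.4539 0.1277]] [[-0.0766 -0.0193]
 [-0.0781 -0.018 ]] [0.075  0.0761 0.0759]
lids wrist [[ 0.5204 -0.1538]
 [ 0.5901 -0.1599]
 [ 0.6752 -0.1612]]
```

```bash
python3 - <<'E'
from h import *
im=cv2.imread('pics/top0.png');s=cv2.imread('pics/side0.png')
for n,i in(('top',im),('side',s)):
    h=cv2.cvtColor(i,cv2.COLOR_BGR2HSV); m=cv2.inRange(h,(82,100,60),(97,255,255)); 
    c=max(cv2.findContours(m,0,2)[0],key=cv2.contourArea); print(n,cv2.boundingRect(c))
print(onz('side',[(287,268),(218,272)],.145),onz('top',[(461,223),(463,289)],.145))
E
for i in 1; do python3 -m pendant '[0,0,0,1,0.35,0,95,0,0,0,1,0.35,0,95,0,0,0,1,0.35,0,95,0,0,0,1,0.35,0,95,0,0,0,1,0.35,0,95]'; done
python3 -m pendant '[0,0,0,0.25,-0.05,-0.0,95,0,0,0,0,0,0,95]'
```

```text
top (444, 210, 31, 27)
side (268, 259, 36, 73)
[[ 0.45316614 -0.27357387  0.145     ]
 [ 0.34190117 -0.27916969  0.145     ]] [[ 0.45116819 -0.27825014  0.145     ]
 [ 0.33002908 -0.27826041  0.145     ]]
clock: 3.75
position: [0.5146, -0.1508, 0.3048]
ee_rot: [0.0, 0.708, -0.706, 0.0]
force: [-0.2, 0.4, 0.2]
grip_width: 0.996
clock: 4.0
position: [0.5172, -0.157, 0.3047]
ee_rot: [-0.0, 0.708, -0.706, 0.0]
force: [0.0, 0.4, 0.2]
grip_width: 0.998
```

```bash
python3 -m pendant '[0,0,0,0,0,1,95,0,0,0,0,0,1,95,0,0,0,0,0,1,95,0,0,0,0,0,1,95,0,0,0,0,0,1,95]'
python3 -m pendant '[0,0,0,0,0,1,95,0,0,0,0,0,0.8,95,0,0,0,0,0,0,95,0,0,0,0,0,0,40,0,0,0,0,0,0,40]'
python3 -m pendant '[0,0,0,0,0,0,40,0,0,0,0,0,0,40,0,0,0,0,0,0,40,0,0,0,0,0,0,40,0,0,0,0,0,0,40]'
```

```text
clock: 4.62
position: [0.5176, -0.1555, 0.1537]
ee_rot: [-0.0, 0.709, -0.705, 0.0]
force: [0.4, -0.1, 0.2]
grip_width: 0.998
clock: 5.25
position: [0.5179, -0.1564, 0.1017]
ee_rot: [-0.0, 0.709, -0.706, 0.001]
force: [0.7, -0.3, -0.4]
grip_width: 0.844
clock: 5.88
position: [0.5175, -0.1565, 0.1009]
ee_rot: [-0.0, 0.708, -0.706, 0.0]
force: [-0.2, 0.8, 4.8]
grip_width: 0.604
```

```bash
python3 -m pendant '[0,0,0,0,0,-1,40,0,0,0,0,0,-1,40,0,0,0,0,0,-1,40,0,0,0,-1,-0.18,0,40,0,0,0,-1,-0.18,0,40]'
python3 -m pendant '[0,0,0,-1,-0.18,0,40,0,0,0,-1,-0.18,0,40,0,0,0,-1,-0.18,0,40,0,0,0,-1,-0.18,0,40,0,0,0,-1,-0.18,0,40]'
python3 -m pendant '[0,0,0,-1,-0.18,0,40,0,0,0,-1,-0.18,0,40,0,0,0,-1,-0.18,0,40,0,0,0,-0.38,0,0,40,0,0,-0.86,0,0,0,40]'
python3 -m pendant '[0,0,-0.86,0,0,0,40,0,0,0,0,0,0,40]'
python3 - <<'E'
from h import *
T=tool();print(T[:3,3],T[:3,0],manip.state()['grip_width'])
cv2.imwrite('pics/s2.png',cv2.resize(viewer.camera('side')[90:330,200:520],(800,600)))
E
```

```text
clock: 6.5
position: [0.5279, -0.0959, 0.1908]
ee_rot: [-0.0, 0.708, -0.706, 0.0]
force: [0.4, 0.4, 0.2]
grip_width: 0.607
clock: 7.12
position: [0.5543, 0.0547, 0.1904]
ee_rot: [0.0, 0.708, -0.706, -0.0]
force: [0.1, -0.8, -0.4]
grip_width: 0.606
clock: 7.75
position: [0.5698, 0.1556, 0.1903]
ee_rot: [0.0, 0.751, -0.661, -0.0]
force: [-0.7, -0.9, -0.5]
grip_width: 0.611
clock: 8.0
position: [0.5699, 0.1547, 0.1905]
ee_rot: [0.0, 0.788, -0.616, -0.0]
force: [0.6, -0.2, 0.1]
grip_width: 0.603
[0.56993414 0.15467341 0.19045874] [ 2.40620250e-01 -9.70619323e-01  1.56569755e-04] 0.6033070800913068
```

View pics/s2.png

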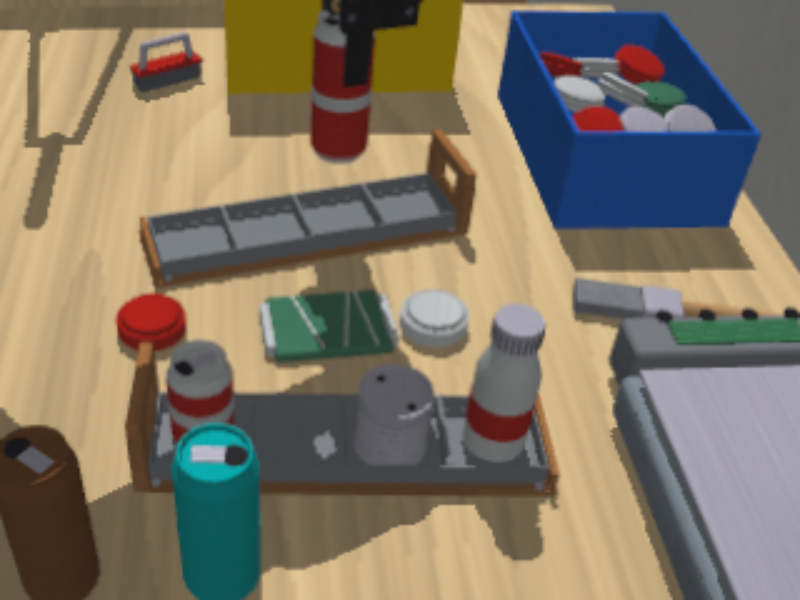

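The can hangs upright over the second bay from the head (at crop (340,90)), so I lower and release.

```bash
python3 -m pendant '[0,0,0,0,-0.07,1,40,0,0,0,0,0,1,40,0,0,0,0,0,0.6,40,0,0,0,0,0,0.34,40,0,0,0,0,0,0,40]'
python3 -m pendant '[0,0,0,0,0,0,95,0,0,0,0,0,0,95,0,0,0,0,0,0,95,0,0,0,0,0,0,95,0,0,0,0,0,0,95]'
```

```text
clock: 8.68
position: [0.5721, 0.1555, 0.1022]
ee_rot: [0.0, 0.788, -0.616, -0.0]
force: [0.2, 0.1, -0.3]
grip_width: 0.602
clock: 9.3
position: [0.5722, 0.1557, 0.1025]
ee_rot: [-0.0, 0.788, -0.616, 0.0]
force: [0.1, -0.1, -0.3]
grip_width: 0.994
```

```bash
python3 -m pendant '[0,0,0,0,0,-1,95,0,0,0,0,0,-1,95,0,0,0,0,0,-1,95,0,0,0.86,0,0,0,95,0,0,0.86,0,0,0,95]'
python3 -m pendant '[0,0,0,1,-0.32,0,95,0,0,0,1,-0.32,0,95,0,0,0,1,-0.32,0,95,0,0,0,1,-0.32,0,95,0,0,0,1,-0.32,0,95]'
python3 -m pendant '[0,0,0,1,-0.32,0,95,0,0,0,1,-0.32,0,95,0,0,0,1,-0.32,0,95,0,0,0,1,-0.32,0,95,0,0,0,1,-0.32,0,95]'
python3 -m pendant '[0,0,0,0.64,-0.2,0,95,0,0,0,0,0,0,95]'
python3 - <<'E'
from h import *
viewer.camera('side')
T=tool();print(T[:3,3],T[:3,0])
cv2.imwrite('pics/w3.png',viewer.camera('wrist'));cv2.imwrite('pics/s3.png',cv2.resize(viewer.camera('side')[110:310,230:500],(800,592)))
E
```

```text
clock: 9.93
position: [0.5722, 0.1557, 0.1929]
ee_rot: [-0.0, 0.707, -0.707, 0.0]
force: [0.5, 0.2, -0.6]
grip_width: 1.001
clock: 10.55
position: [0.621, 0.0048, 0.1924]
ee_rot: [0.0, 0.708, -0.706, 0.0]
force: [-0.6, 0.5, 0.3]
grip_width: 1.001
clock: 11.18
position: [0.6695, -0.145, 0.1924]
ee_rot: [0.0, 0.708, -0.706, -0.0]
force: [1.0, 0.3, -0.1]
grip_width: 1.005
clock: 11.42
position: [0.6754, -0.164, 0.192]
ee_rot: [0.0, 0.708, -0.706, -0.0]
force: [-0.4, -0.2, 0.6]
grip_width: 0.995
[ 0.67518247 -0.16296647  0.19214613] [ 3.32776421e-03 -9.99994420e-01 -2.94341601e-04]
```

View pics/s3.png

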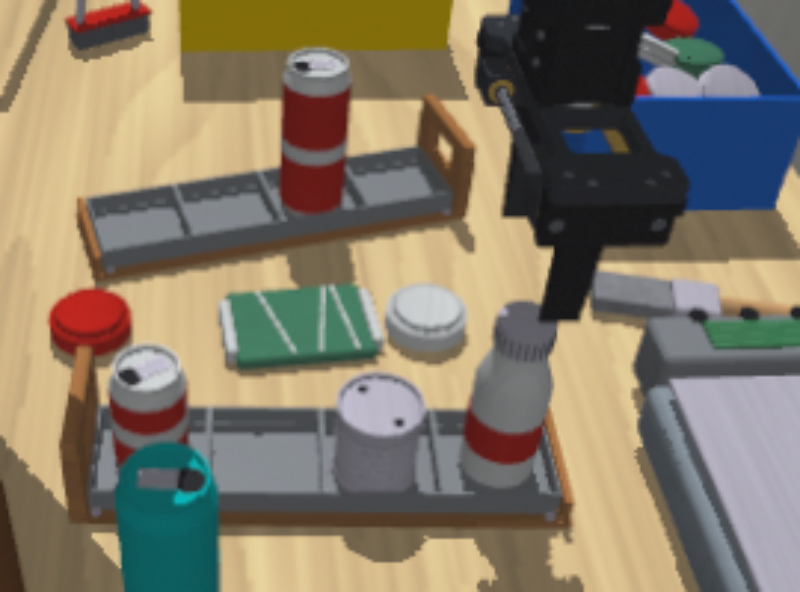

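The tall can stands upright in bay 2, and the open fingers are over the bottle cap (525,330). Next I grip the bottle.

```bash
python3 -m pendant '[0,0,0,0,0,1,95,0,0,0,0,0,1,95,0,0,0,0,0,0.6,95,0,0,0,0,0,0,95,0,0,0,0,0,0,20]'
python3 -m pendant '[0,0,0,0,0,0,20,0,0,0,0,0,0,20,0,0,0,0,0,0,20,0,0,0,0,0,0,20,0,0,0,0,0,0,20]'
python3 -m pendant '[0,0,0,0,0,0,20,0,0,0,0,0,0,20]'
```

```text
clock: 12.2
position: [0.676, -0.163, 0.1156]
ee_rot: [-0.0, 0.709, -0.706, 0.001]
force: [0.8, 0.0, -0.4]
grip_width: 0.939
clock: 12.82
position: [0.6754, -0.1632, 0.1145]
ee_rot: [-0.0, 0.708, -0.706, 0.0]
force: [-0.3, 0.6, 0.0]
grip_width: 0.425
clock: 13.08
position: [0.6754, -0.1632, 0.1144]
ee_rot: [0.0, 0.708, -0.706, 0.0]
force: [-1.0, 0.0, 0.7]
grip_width: 0.395
```

```bash
python3 -m pendant '[0,0,0,0,0,-1,20,0,0,0,0,0,-1,20,0,0,0,0,0,-1,20,0,0,0,-0.93,0.86,0,20,0,0,0,-0.93,0.86,0,20]'
python3 -m pendant '[0,0,0,-0.93,0.86,0,20,0,0,0,-0.93,0.86,0,20,0,0,0,-0.93,0.86,0,20,0,0,0,-0.93,0.86,0,20,0,0,0,-0.93,0.86,0,20]'
python3 -m pendant '[0,0,0,-0.93,0.86,0,20,0,0,0,-0.93,0.86,0,20,0,0,0,-0.93,0.86,0,20,0,0,-0.86,0,0,0,20,0,0,-0.86,0,0,0,20]'
python3 -m pendant '[0,0,0,0,0,0,20]'
```

```text
clock: 13.7
position: [0.6228, -0.1071, 0.2045]
ee_rot: [-0.0, 0.708, -0.706, 0.0]
force: [0.4, 0.2, 0.2]
grip_width: 0.389
clock: 14.32
position: [0.4932, 0.0322, 0.2045]
ee_rot: [-0.0, 0.708, -0.706, 0.0]
force: [0.2, -0.4, -0.5]
grip_width: 0.391
clock: 14.95
position: [0.4161, 0.1153, 0.2047]
ee_rot: [-0.0, 0.789, -0.614, 0.0]
force: [0.4, -0.5, -0.4]
grip_width: 0.394
clock: 15.08
position: [0.4163, 0.115, 0.2046]
ee_rot: [-0.0, 0.788, -0.616, 0.0]
force: [-0.5, 0.8, -0.7]
grip_width: 0.394
```

```bash
python3 -m pendant '[0,0,0,-0.07,0,1,20,0,0,0,0,0,1,20,0,0,0,0,0,0.6,20,0,0,0,0,0,0.36,20,0,0,0,0,0,0,20]'
python3 -m pendant '[0,0,0,0,0,0,95,0,0,0,0,0,0,95,0,0,0,0,0,0,95,0,0,0,0,0,0,95,0,0,0,0,0,0,95]'
python3 -m pendant '[0,0,0,0,0,0,95,0,0,0,0,0,-1,95,0,0,0,0,0,-1,95,0,0,0.86,0,0,0,95,0,0,0.86,0,0,0,95]'
python3 - <<'E'
from h import *
cv2.imwrite('pics/s4.png',cv2.resize(viewer.camera('side')[110:310,230:500],(800,592)))
E
```

```text
clock: 15.7
position: [0.4158, 0.1168, 0.1154]
ee_rot: [0.0, 0.787, -0.616, -0.0]
force: [-0.0, 0.1, -0.2]
grip_width: 0.391
clock: 16.32
position: [0.4159, 0.1169, 0.1157]
ee_rot: [-0.0, 0.788, -0.616, 0.0]
force: [0.3, 0.3, -0.9]
grip_width: 0.861
clock: 16.95
position: [0.4159, 0.1169, 0.176]
ee_rot: [-0.0, 0.707, -0.707, 0.0]
force: [-0.4, -0.0, -0.3]
grip_width: 1.003
```

View pics/s4.png

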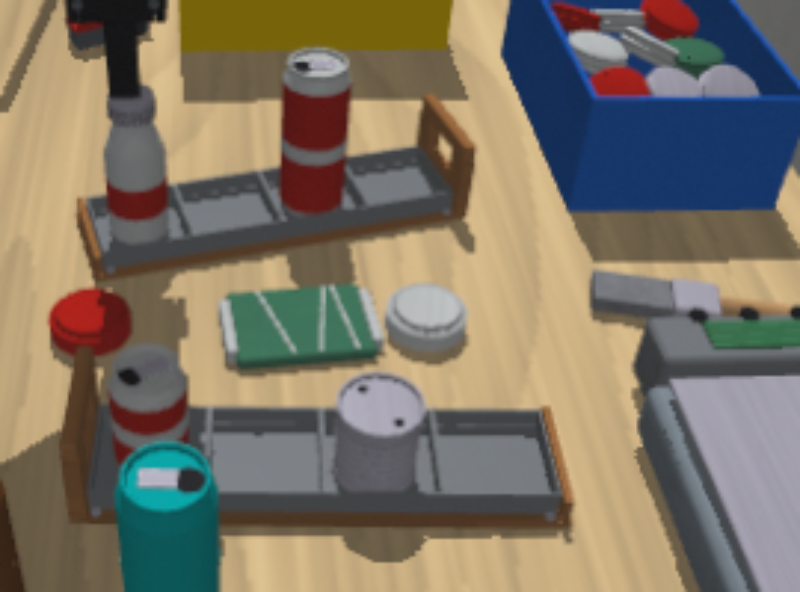

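The bottle stands upright in bay 4 (crop (135,190)). The milk tin is next.

```bash
python3 -m pendant '[0,0,0,0.92,-0.59,0,95,0,0,0,0.92,-0.59,0,95,0,0,0,0.92,-0.59,0,95,0,0,0,0.92,-0.59,0,95,0,0,0,0.92,-0.59,0,95]'
python3 -m pendant '[0,0,0,0.92,-0.59,0,95,0,0,0,0.92,-0.59,0,95,0,0,0,0.92,-0.59,0,95,0,0,0,0.92,-0.59,0,95,0,0,0,0.92,-0.59,0,95]'
python3 -m pendant '[0,0,0,0,0,1,95,0,0,0,0,0,1,95,0,0,0,0,0,0,95]'
```

```text
clock: 17.62
position: [0.5053, -0.0217, 0.1755]
ee_rot: [0.0, 0.709, -0.705, -0.0]
force: [-0.4, 1.3, 0.1]
grip_width: 1.002
clock: 18.25
position: [0.5943, -0.1594, 0.1754]
ee_rot: [0.0, 0.709, -0.705, -0.0]
force: [-0.3, -0.1, -0.4]
grip_width: 1.0
clock: 18.62
position: [0.5929, -0.1581, 0.1137]
ee_rot: [0.001, 0.709, -0.705, -0.002]
force: [0.3, -0.1, 0.3]
grip_width: 0.996
```

```bash
python3 -m pendant '[0,0,0,0.07,0,1,95,0,0,0,0,0,1,95,0,0,0,0,0,0.53,95,0,0,0,0,0,0,95,0,0,0,0,0,0,40]'
python3 -m pendant '[0,0,0,0,0,0,40,0,0,0,0,0,0,40,0,0,0,0,0,0,40,0,0,0,0,0,0,40,0,0,0,0,0,0,40]'
```

```text
clock: 19.25
position: [0.5945, -0.1607, 0.041]
ee_rot: [-0.0, 0.709, -0.706, 0.001]
force: [0.2, -0.2, -0.6]
grip_width: 0.941
clock: 19.88
position: [0.594, -0.1606, 0.04]
ee_rot: [-0.0, 0.708, -0.706, 0.0]
force: [0.0, 0.8, 5.2]
grip_width: 0.629
```

```bash
python3 -m pendant '[0,0,0,0,0,-1,40,0,0,0,0,0,-1,40,0,0,0,0,0,-1,40,0,0,0,-0.99,0.33,0,40,0,0,0,-0.99,0.33,0,40]'
python3 -m pendant '[0,0,0,-0.99,0.33,0,40,0,0,0,-0.99,0.33,0,40,0,0,0,-0.99,0.33,0,40,0,0,0,-0.99,0.33,0,40,0,0,0,-0.99,0.33,0,40]'
python3 -m pendant '[0,0,0,-0.99,0.33,0,40,0,0,0,-0.99,0.33,0,40,0,0,0,-0.99,0.33,0,40,0,0,-0.86,0,0,0,40,0,0,-0.86,0,0,0,40]'
python3 -m pendant '[0,0,0,0,0,0,40]'
python3 - <<'E'
from h import *
T=tool();print(T[:3,3],T[:3,0])
cv2.imwrite('pics/s5.png',cv2.resize(viewer.camera('side')[110:310,230:500],(800,592)))
E
```

```text
clock: 20.5
position: [0.5735, -0.1007, 0.1299]
ee_rot: [-0.0, 0.708, -0.706, 0.0]
force: [-0.1, -1.1, -0.0]
grip_width: 0.627
clock: 21.12
position: [0.5233, 0.048, 0.1296]
ee_rot: [0.0, 0.708, -0.706, -0.0]
force: [0.3, -0.1, 0.3]
grip_width: 0.629
clock: 21.75
position: [0.4935, 0.1366, 0.1296]
ee_rot: [0.0, 0.789, -0.614, -0.0]
force: [0.1, 0.3, -0.6]
grip_width: 0.629
clock: 21.88
position: [0.4937, 0.1362, 0.1296]
ee_rot: [0.0, 0.788, -0.616, -0.0]
force: [0.0, -0.0, -0.0]
grip_width: 0.629
[0.49365215 0.13617496 0.12958878] [ 2.41079085e-01 -9.70505472e-01  5.95689024e-05]
```

View pics/s5.png

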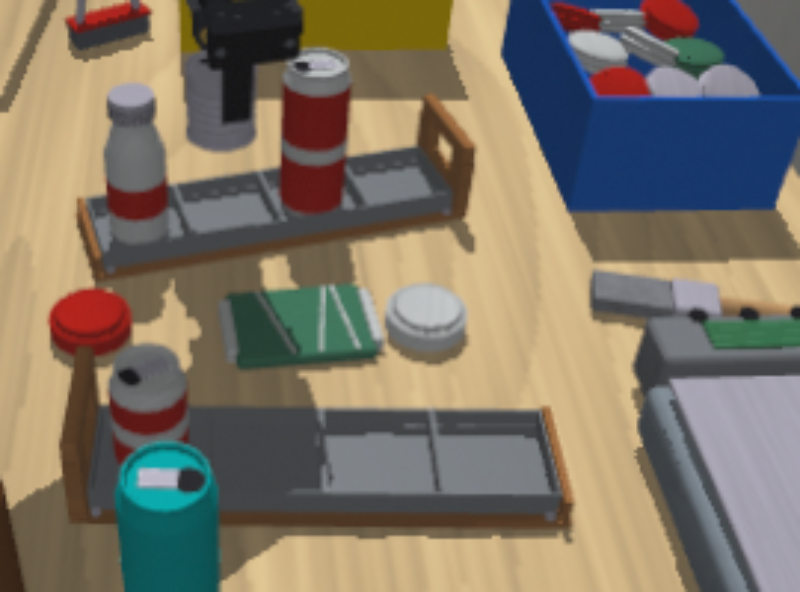

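The tin hangs over bay 3, between the bottle and the tall can, with room on both sides. I'll lower it and release.

```bash
python3 -m pendant '[0,0,0,0,-0.06,1,40,0,0,0,0,0,1,40,0,0,0,0,0,0.6,40,0,0,0,0,0,0.35,40,0,0,0,0,0,0,40]'
python3 -m pendant '[0,0,0,0,0,0,90,0,0,0,0,0,0,90,0,0,0,0,0,0,90,0,0,0,0,0,0,90,0,0,0,0,0,0,90]'
python3 -m pendant '[0,0,0,0,0,-1,90,0,0,0,0,0,-1,90,0,0,0,0,0,-1,90,0,0,0,0,0,-1,90,0,0,0,0,0,-1,90]'
python3 -m pendant '[0,0,0.86,0,0,0,95,0,0,0.86,0,0,0,95,0,0,0,0,0,0,95]'
```

```text
clock: 22.55
position: [0.4955, 0.1364, 0.0409]
ee_rot: [0.0, 0.787, -0.616, -0.0]
force: [0.9, -0.3, -0.1]
grip_width: 0.628
clock: 23.18
position: [0.4955, 0.1365, 0.0413]
ee_rot: [-0.0, 0.788, -0.616, 0.0]
force: [-0.9, -0.3, -0.2]
grip_width: 0.946
clock: 23.8
position: [0.4953, 0.1365, 0.1922]
ee_rot: [0.0, 0.788, -0.616, 0.0]
force: [0.3, 0.1, 0.2]
grip_width: 0.943
clock: 24.18
position: [0.4954, 0.1365, 0.1912]
ee_rot: [0.0, 0.709, -0.705, 0.0]
force: [-0.6, -0.3, -1.0]
grip_width: 0.995
```

```bash
python3 -m pendant '[0,0,0,0.95,0.2,0,95,0,0,0,0.95,0.2,0,95,0,0,0,0.95,0.2,0,95,0,0,0,0.95,0.2,0,95,0,0,0,0.95,0.2,0,95]'
python3 -m pendant '[0,0,0,0.95,0.2,0,95,0,0,0,0.95,0.2,0,95,0,0,0,0.95,0.2,0,95,0,0,0,0.95,0.2,0,95,0,0,0,0.92,0.2,0,95]'
python3 -m pendant '[0,0,0,0,0,0,95]'
python3 - <<'E'
from h import *
T=tool();print(T[:3,3],T[:3,0])
cv2.imwrite('pics/s6.png',cv2.resize(viewer.camera('side')[110:310,230:500],(800,592)))
E
```

```text
clock: 24.8
position: [0.4658, -0.007, 0.1912]
ee_rot: [0.0, 0.71, -0.705, 0.0]
force: [0.2, 0.5, 0.2]
grip_width: 0.999
clock: 25.42
position: [0.4363, -0.1487, 0.1912]
ee_rot: [0.0, 0.71, -0.705, -0.0]
force: [0.7, 0.7, 0.5]
grip_width: 0.998
clock: 25.55
position: [0.4364, -0.149, 0.1911]
ee_rot: [0.0, 0.709, -0.706, 0.0]
force: [-0.8, 0.8, 0.5]
grip_width: 1.001
[ 0.43637068 -0.14895501  0.19114113] [ 4.18690946e-03 -9.99991230e-01  1.03274565e-04]
```

View pics/s6.png

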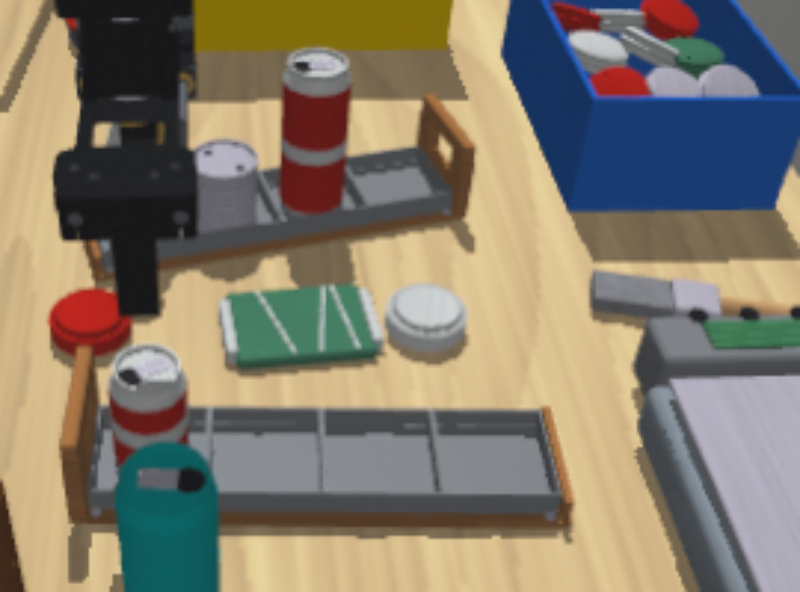

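The tin is upright in bay 3, and the gripper is over the mini can. I'll go down.

```bash
python3 -m pendant '[0,0,0,-0.05,0.04,1,95,0,0,0,0,0,1,95,0,0,0,0,0,1,95,0,0,0,0,0,0.7,95,0,0,0,0,0,0.67,95]'
python3 -m pendant '[0,0,0,0,0,0,95,0,0,0,0,0,0,30,0,0,0,0,0,0,30,0,0,0,0,0,0,30,0,0,0,0,0,0,30]'
python3 -m pendant '[0,0,0,0,0,0,30,0,0,0,0,0,0,30]'
```

```text
clock: 26.22
position: [0.4356, -0.1453, 0.0593]
ee_rot: [0.0, 0.709, -0.705, -0.0]
force: [1.2, 0.2, 0.2]
grip_width: 1.0
clock: 26.85
position: [0.4355, -0.1464, 0.0604]
ee_rot: [-0.0, 0.708, -0.706, 0.0]
force: [-0.4, -0.3, -0.1]
grip_width: 0.635
clock: 27.1
position: [0.4355, -0.1464, 0.0603]
ee_rot: [-0.0, 0.708, -0.706, 0.0]
force: [-1.2, -0.2, 3.1]
grip_width: 0.554
```

```bash
python3 -m pendant '[0,0,0,0,0,-1,30,0,0,0,0,0,-1,30,0,0,0,0,0,-1,30,0,0,0,0,0,-1,30,0,0,0,0,0,-1,30]'
python3 -m pendant '[0,0,0,0,0,-1,30,0,0,0,-0.97,-0.65,0,30,0,0,0,-0.97,-0.65,0,30,0,0,0,-0.97,-0.65,0,30,0,0,0,-0.97,-0.65,0,30]'
python3 -m pendant '[0,0,0,-0.97,-0.65,0,30,0,0,0,-0.97,-0.65,0,30,0,0,0,-0.97,-0.65,0,30,0,0,0,-0.97,-0.65,0,30,0,0,0,-0.97,-0.65,0,30]'
python3 -m pendant '[0,0,0,-0.97,-0.65,0,30,0,0,0,-0.97,-0.65,0,30,0,0,-0.86,0,0,0,30,0,0,-0.86,0,0,0,30,0,0,0,0,0,0,30]'
python3 - <<'E'
from h import *
T=tool();print(T[:3,3],T[:3,0])
E
```

```text
clock: 27.72
position: [0.4352, -0.1462, 0.2111]
ee_rot: [0.0, 0.708, -0.706, -0.0]
force: [-0.1, 0.7, 0.9]
grip_width: 0.554
clock: 28.35
position: [0.5134, -0.0286, 0.24]
ee_rot: [0.0, 0.708, -0.706, -0.0]
force: [0.6, 0.2, -0.3]
grip_width: 0.553
clock: 28.98
position: [0.6103, 0.1173, 0.2399]
ee_rot: [0.0, 0.709, -0.706, -0.0]
force: [0.3, -0.6, -0.1]
grip_width: 0.554
clock: 29.6
position: [0.6485, 0.1747, 0.2397]
ee_rot: [0.0, 0.788, -0.616, -0.0]
force: [-0.5, 0.0, -0.5]
grip_width: 0.552
[0.64849724 0.1746876  0.23972826] [ 2.40964041e-01 -9.70534044e-01  2.97253661e-05]
```

```bash
python3 -m pendant '[0,0,0,0,-0.08,1,30,0,0,0,0,0,1,30,0,0,0,0,0,1,30,0,0,0,0,0,1,30,0,0,0,0,0,1,30]'
python3 -m pendant '[0,0,0,0,0,0.6,30,0,0,0,0,0,0.34,30,0,0,0,0,0,0,30,0,0,0,0,0,0,90,0,0,0,0,0,0,90]'
python3 -m pendant '[0,0,0,0,0,0,90,0,0,0,0,0,0,90,0,0,0,0,0,0,90,0,0,0,0,0,0,90,0,0,0,0,0,-1,90]'
python3 -m pendant '[0,0,0,0,0,-1,90,0,0,0,0,0,-1,90,0,0,0,0,0,-1,90,0,0,0,0,0,-1,90,0,0,0,0,0,-1,90]'
python3 -m pendant '[0,0,0,1,0,-1,90,0,0,0,1,0,0,90,0,0,0,1,0,0,90,0,0,0,1,0,0,90,0,0,0,1,0,0,90]'
python3 -m pendant '[0,0,0,1,0,0,90,0,0,0,1,0,0,90,0,0,0,1,0,0,90,0,0,0,1,0,0,90,0,0,0,1,0,0,90]'
python3 -m pendant '[0,0,0,0,0,0,90]'
python3 - <<'E'
from h import *
s=viewer.camera('side');t=viewer.camera('top')
cv2.imwrite('pics/sF0.png',s);cv2.imwrite('pics/tF0.png',t)
cv2.imwrite('pics/sF.png',cv2.resize(s[110:260,230:430],(800,600)));cv2.imwrite('pics/tF.png',cv2.resize(t[85:285,165:425],(780,600),interpolation=cv2.INTER_CUBIC))
E
```

```text
clock: 30.22
position: [0.6509, 0.1751, 0.0891]
ee_rot: [0.0, 0.787, -0.617, 0.0]
force: [0.8, 0.5, -0.5]
grip_width: 0.555
clock: 30.85
position: [0.6513, 0.1753, 0.0628]
ee_rot: [-0.0, 0.788, -0.616, 0.0]
force: [0.4, 0.1, 0.0]
grip_width: 0.709
clock: 31.48
position: [0.6499, 0.175, 0.0902]
ee_rot: [0.002, 0.788, -0.616, -0.001]
force: [0.6, -0.6, 0.5]
grip_width: 0.944
clock: 32.1
position: [0.6508, 0.1752, 0.2429]
ee_rot: [0.0, 0.788, -0.616, 0.0]
force: [0.6, -0.0, 0.4]
grip_width: 0.945
clock: 32.72
position: [0.6873, 0.0287, 0.2719]
ee_rot: [0.0, 0.788, -0.616, -0.0]
force: [0.6, -0.2, -0.0]
grip_width: 0.945
clock: 33.35
position: [0.7237, -0.117, 0.2719]
ee_rot: [0.0, 0.788, -0.616, 0.0]
force: [-0.9, 0.1, -0.4]
grip_width: 0.948
clock: 33.48
position: [0.7237, -0.1182, 0.2714]
ee_rot: [0.0, 0.787, -0.617, -0.0]
force: [0.2, -0.3, 0.3]
grip_width: 0.942
```

View pics/sF.png

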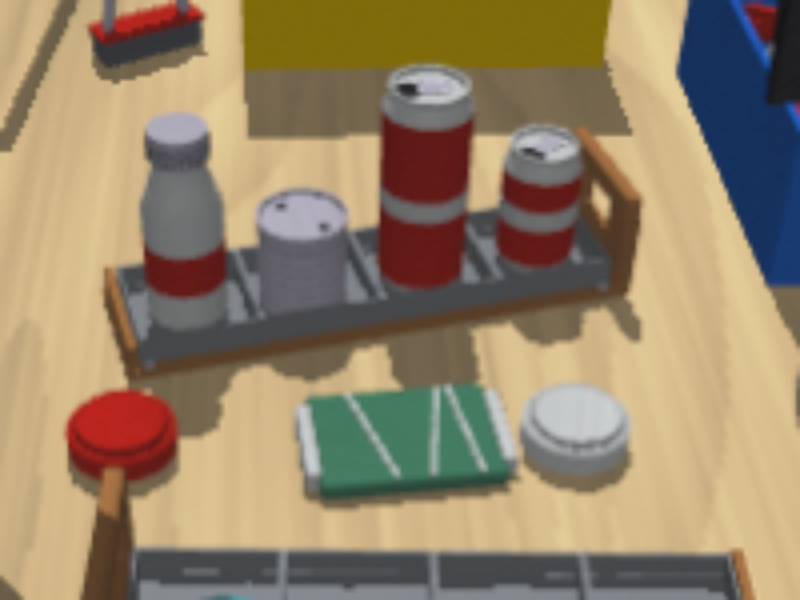

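View pics/tF.png

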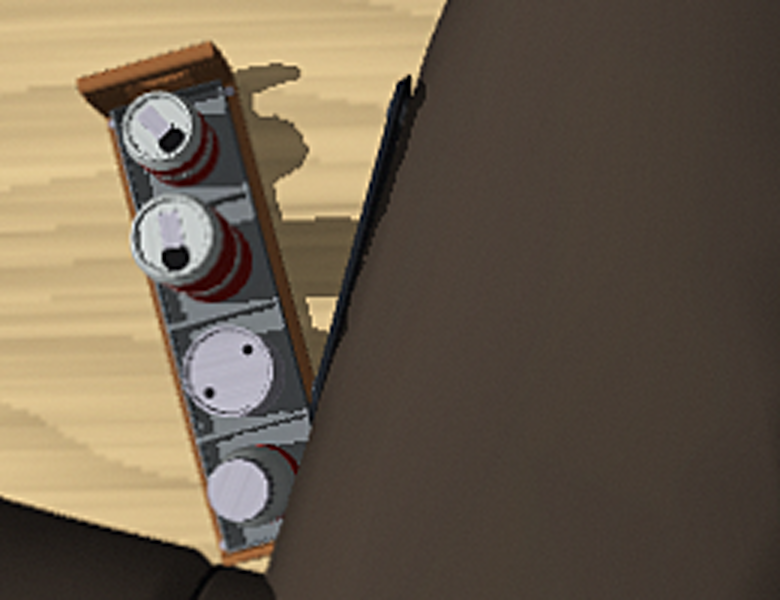

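Both views show mini, tall, tin, bottle upright from the head board down. I'll check the lid positions numerically in the rack frame.

```bash
python3 - <<'E'
from h import *
t=lambda p:np.array(p)/3+[165,85]
s=lambda p:np.array(p)/4+[230,110]
z=[.1,.155,.074,.148]
a=np.deg2rad(13.8);u=-np.array([np.cos(a),np.sin(a)]);v=np.array([-u[1],u[0]])
for n,px in(('top',t([(160,126),(175,238),(230,370),(239,491)])),('side',s([(545,145),(430,85),(303,214),(178,132)]))):
    d=onz(n,px,z)[:,:2]-[.5335,.1455]; print(n,np.round(1000*np.c_[d@u,d@v],1).tolist())
T=manip.state();print(T['clock'],T['force'])
E
```

```text
top [[-119.2, 1.1], [-35.7, 1.7], [43.3, 1.4], [121.2, -0.9]]
side [[-120.5, 2.2], [-39.2, 1.4], [41.7, 0.9], [119.1, 3.9]]
33.575 [-0.02357252  0.96734103  0.61663671]
```

All four are within about 5 mm of their bay centres, inside the 15 mm tolerance, so I hand in the job.

```bash
python3 -c "
from bench import workorder
print(workorder.finish_job())"
```

```text
the job is handed in; nothing more can be done
None
```

All four empties are in the checking rack in the receiving order, counted from its head board: mini can, tall can, milk tin, aluminium bottle. I handed the job in at about 34 s of the 125 s allowed.

- **Placing:** in the last pictures, taken with the gripper withdrawn, all four stand upright and none was knocked over. The brown and turquoise look-alikes were left alone.
- **Position check:** measured from the lids, each empty is within about 5 mm of its bay centre along the row and 4 mm across it (tolerance 15 mm).
- **Disagreement:** the two cameras differ by 1 to 5 mm. The largest gaps are 3.5 mm along the row for the tall can and 4.8 mm across it for the bottle.
- **Not measured:** tilt and underside height were judged by eye from the pictures and from the lowering heights. No check failed.

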